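Slide test of bench blocks

ROBOT

A 6-joint arm with a two-finger parallel gripper is mounted at the origin on the work surface. World frame = base frame: x ahead of the robot, y to its left, z up, the work surface at z = 0. Lengths are in m, angles in rad, forces in N, time in s.
With the tool pointing down it reaches from about 0.375 to 0.9 m from the base axis. Payload 3.1 kg.
Tool frame: the origin (TCP) lies between the finger pads; the fingertips stand manip.nose_length ahead of it and the grasp point (between the pads) lies 5 mm behind it (manip.nose_length is the distance from the TCP to the fingertips, in m); z points along the fingers, y is the line along which they close (so a half turn about z gives the same grasp; the last joint's range is limited). The gripper opens to 85 mm and grips with 20 to 120 N. Pads are 22 mm wide; open, the fingers measure 114 mm over their backs; the gripper's body (76 mm by 85 mm) begins 54 mm behind the grasp point. The pads swing forward as they close: fully open they stand 13 mm farther back than shut.
Start: joints at [-1.282, 0.527, 1.433, -0, 1.181, -0.178], TCP at [0.281, -0.558, 0.245] pointing down, gripper open.
Joint ranges: [-3.08, 3.08], [-0.75, 2.2], [0.22, 2.44], [-1.43, 4.57], [0, 2.65], [-2.85, 2.85]. Speed limits (rad/s): [2.79, 2.79, 3.14, 3.14, 3.14, 3.14].

INTERFACE

Orientations are given as a unit quaternion [x, y, z, w].
In Python, from station import monitor, eyes, job, manip gives the robot as it stands.
- The arm moves only by the shell command python3 -m pendant 'ROWS' [FORCE]. ROWS is JSON, a list that holds one entry, the list of rows, each a list of 7 numbers: the shift along the tool's x, y, z as a fraction of full scale, then the turn, a rotation vector about the tool's x, y, z as a fraction of full scale, then the opening, from 0 (shut) to 1 (fully open). A call has 1 to 20 rows; each row shifts and turns the commanded pose from where the row before left it, along the tool's axes as they then stand; what a row does not reach is not made up. Full scale, the value 1, is 800 mm for a shift and 0.12 rad for a turn. A row lasts 1/10 s, in which the tool goes at most 50 mm and 8.59 degrees, less where a joint would pass 70% of its speed; a pose out of reach is approached as far as the arm can. A call with a number of a shift or a turn outside -1 to 1 is refused whole. A call with a gripper value outside its range is refused whole. The fingers move at their own pace and stop on an object; FORCE is the grip in N (left out, the last holds). Time passes only in rows, so rows that do not move let the fingers close. It gives the time, the measured TCP pose, the force, the opening and the grip force at its end, in the units of the state.
- monitor.sense(): the state, without advancing time (a new reading comes with each control period).
- eyes.snapshot(name): name is "scene" or "top" or "wrist"; returns a dict with "pixels" (384x512x3 uint8, red, green, blue), "depth" (384x512 float32, m along the optical axis (not along the pixel's ray), 0 where there is no reading), "intrinsics" (3x3 intrinsics, pixels), "eye" and "attitude" of the camera in the world. Camera axes: x right, y down, z forward; pixel columns grow to the right and rows downward; lengths in m; the calibration is good to about 2 mm. The wrist camera is an equidistant fisheye: a pixel r from the principal point sees the ray r / f radians off the axis. A picture is of the moment at which its call begins.
- job.sign_off(): hands the job in; it is judged then, once.
The state is a dict: "t": time; "q": joint angles; "qd": joint speeds; "tau": joint torques, N m; "tcp_pos": TCP position; "tool_rot": TCP orientation; "force": force on the tool from outside, world axes, zero at the start; "ft_torque": the same for the moment, N m; "finger_gap": opening from 0.0 (shut) to 1.0 (fully open); "gripper_force": force on a finger pad.
Only numpy, scipy, OpenCV 4.12 (cv2) and the standard library are available. Lean on these libraries where they do the work, as an engineer would, in place of code of your own. Each camera call takes 0.05 s, during which the arm holds its last target. There are 200 camera calls.

TASK

Find out on the sloping test ramp which of the rubber-soled bench blocks have lost their grip: stand each on the upper half of the ramp, sole down, and let go - the long block first, then the large square one (if there is one today), the round one and the small square one. Put every block that stays put into the shallow wooden tray and every block that slides to the bottom into the steel tray, and leave none on the ramp. When all are sorted, pull the carpenter's pencil out of its holder and lay it down in the steel tray, ready for marking the rejects; leave the tin (if any), the stone and the axe head where they are.

Things in the scene. Friction and masses are not known exactly. Their poses are not given: they have to be found in the camera images.
- bar_1: the long block, plywood on a black rubber sole, 90 long (own x) x 32 wide (own y) x 30 high in all (the sole is the lowest 8 mm); origin at the centre of the underside, z up. Of bar_1 and bar_2, which look just alike, just one is on the bench at a start; a glazed sole cannot be seen
- bar_2: the long block, plywood on a black rubber sole, 90 long (own x) x 32 wide (own y) x 30 high in all (the sole is the lowest 8 mm); origin at the centre of the underside, z up. Of bar_1 and bar_2, which look just alike, just one is on the bench at a start; a glazed sole cannot be seen
- square_1: the large square block, plywood on a black rubber sole, 50 x 50 x 30 high in all (the sole is the lowest 8 mm); origin at the centre of the underside, z up. Of square_1 and square_2, which look just alike, one or neither is on the bench at a start; a glazed sole cannot be seen
- square_2: the large square block, plywood on a black rubber sole, 50 x 50 x 30 high in all (the sole is the lowest 8 mm); origin at the centre of the underside, z up. Of square_1 and square_2, which look just alike, one or neither is on the bench at a start; a glazed sole cannot be seen
- disc_1: the round block, plywood on a black rubber sole, 44 in diameter x 30 high in all (the sole is the lowest 8 mm); origin at the centre of the underside, z up. Of disc_1 and disc_2, which look just alike, just one is on the bench at a start; a glazed sole cannot be seen
- disc_2: the round block, plywood on a black rubber sole, 44 in diameter x 30 high in all (the sole is the lowest 8 mm); origin at the centre of the underside, z up. Of disc_1 and disc_2, which look just alike, just one is on the bench at a start; a glazed sole cannot be seen
- small_1: the small square block, plywood on a black rubber sole, 32 x 32 x 30 high in all (the sole is the lowest 8 mm); origin at the centre of the underside, z up. Of small_1 and small_2, which look just alike, just one is on the bench at a start; a glazed sole cannot be seen
- small_2: the small square block, plywood on a black rubber sole, 32 x 32 x 30 high in all (the sole is the lowest 8 mm); origin at the centre of the underside, z up. Of small_1 and small_2, which look just alike, just one is on the bench at a start; a glazed sole cannot be seen
- ramp_deck: smooth grey deck of the fixed test ramp, 140 wide (own x) x 260 long (own y), 20 degree slope; origin at the centre of its upper surface, 64 above the bench, y straight uphill, z square out of the surface. No side rims; a stop strip 14 high at y = -120 to -130 catches what slides. A good sole holds where it is set; a glazed one slides to the stop within a second
- keep_tray: fixed shallow wooden tray, 200 (own x) x 180 (own y) outside, walls 6 thick and 20 high; origin at the centre of its underside, floor about 6 above that. For blocks that stick
- reject_tray: fixed sheet-steel tray, 200 (own x) x 180 (own y) outside, walls 4 thick and 32 high; origin at the centre of its underside, floor about 4 above that. For blocks that slide, and finally the pencil
- holder: fixed turned wooden pencil holder, 80 high, 52 across at the rim, with a round bore of about 25 whose floor is 8 above the bench; origin at the centre of its underside
- pencil: flat carpenter's pencil, 170 long (own z), 16 (own x) x 10 (own y) in section, its lowest 15 mm slimmer, 30 g; stands loosely in the holder, may lean a few degrees and shows about 98 above the rim; origin at the centre of its lower end, z to its upper end
- pencil_mid (a point): middle of the pencil, 85 from its lower end
- wax_tin: bystander: plain round tin with a white lid, 80 across, 55 high, some days absent, beyond the ramp; origin at the centre of its underside
- whetstone: bystander: grey sharpening stone on a dark wooden base, 160 (own x) x 60 x 36, right of and beyond the ramp; origin at the centre of its underside
- axe_head: bystander: steel axe head lying flat beyond the left tray, about 105 (own x) x 95 x 26; origin on its underside, near its middle
There are look-alikes about, which are no part of the job. What is meant by the pencil is not pink, and is the larger of those in its own colour.

How it is judged:
By the outcome, as a careful person would: the job done as asked, in the order asked, and still so for the second after the job is handed in, with the robot touching nothing.
Of bar_1, bar_2 only 1 to 1 are there at a start; the rules pass over those that are not, and their reading is None.
Of square_1, square_2, wax_tin only 1 to 1 are there at a start; the rules pass over those that are not, and their reading is None.
Of disc_1, disc_2 only 1 to 1 are there at a start; the rules pass over those that are not, and their reading is None.
Of small_1, small_2 only 1 to 1 are there at a start; the rules pass over those that are not, and their reading is None.
At some moment in a run one of bar_1, bar_2, square_1, square_2, disc_1, disc_2, small_1, small_2 may be knocked a few centimetres aside while the robot is not near it.
It also fails if it takes over 210 s, if anything falls off the work surface, if the arm or the gripper's body presses on something with over 40 N, if the wrist force passes 120 N, or if a joint passes its speed limit or range.

## Working session

There is one attempt and no reset: what is moved stays moved. The work goes in short steps, Python scripts to look and compute and a shell command to move; the robot and the scene stay as the last step left them, time stands still between calls to the robot, and variables do not carry over. Pictures are saved under pics/ and viewed, at most 14 in all, crops included, and the job is handed in when it is done.

```bash
ls; mkdir -p pics; cat > h.py <<'E'
import numpy as np, cv2
from scipy.spatial.transform import Rotation as R
from station import monitor, eyes, job, manip
def snap(n,f=None):
    s=eyes.snapshot(n)
    if f: cv2.imwrite('pics/'+f,s['pixels'][:,:,::-1])
    np.savez('/tmp/'+n+'.npz',**{k:np.array(s[k]) for k in s if s[k] is not None and k in('pixels','depth','intrinsics','eye','attitude')})
    return s
def att(s):
    a=np.array(s['attitude']); return a if a.shape==(3,3) else R.from_quat(a).as_matrix()
def cloud(s):
    K=np.array(s['intrinsics']);d=np.array(s['depth']);v,u=np.mgrid[:d.shape[0],:d.shape[1]]
    p=np.stack([(u-K[0,2])/K[0,0]*d,(v-K[1,2])/K[1,1]*d,d],-1)
    w=p@att(s).T+np.array(s['eye']); w[d==0]=np.nan; return w
E
python3 - <<'E'
from h import *
for n in('scene','top'):
    s=snap(n,n+'0.png'); print(n,s['eye'],s['attitude'],s['intrinsics'])
print(monitor.sense(),manip.nose_length)
E
```

```text
pics
scene [1.25157186 0.00468864 0.90998281] [ 0.66176605  0.67506958 -0.22924331 -0.2319359 ] [[425.86430679   0.         256.98485033]
 [  0.         425.86430679 193.13328026]
 [  0.           0.           1.        ]]
top [0.49362599 0.00905366 0.9797888 ] [ 0.71484205 -0.69658356  0.04499439 -0.04180555] [[360.68979687   0.         245.98851747]
 [  0.         360.68979687 188.12745483]
 [  0.           0.           1.        ]]
{'t': 0.1, 'q': array([-1.28250892e+00,  5.28346564e-01,  1.43381901e+00,  2.31131762e-05,
        1.18137239e+00, -1.78467818e-01]), 'qd': array([-0.00056758, -0.00172926, -0.00508911, -0.00065763, -0.00036288,
       -0.00077586]), 'tau': array([-7.53248678e-04, -4.43306959e+01, -1.78585786e+01, -2.26548000e-04,
        3.91772075e-03, -1.81081373e-05]), 'tcp_pos': array([ 0.28111215, -0.55750699,  0.24443354]), 'tool_rot': array([ 9.72891379e-01,  2.31260498e-01, -4.27104326e-05, -9.71774171e-04]), 'force': array([-0.64914047, -0.45426755, -0.00807484]), 'ft_torque': array([ 0.05408446, -0.05730532, -0.02541668]), 'gripper_force': 0.0, 'finger_gap': 0.997267725200322} 0.014
```

View pics/top0.png

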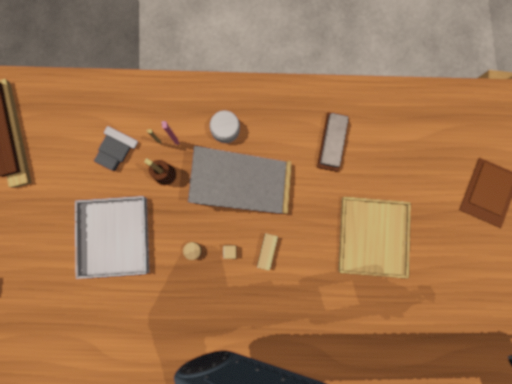

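View pics/scene0.png

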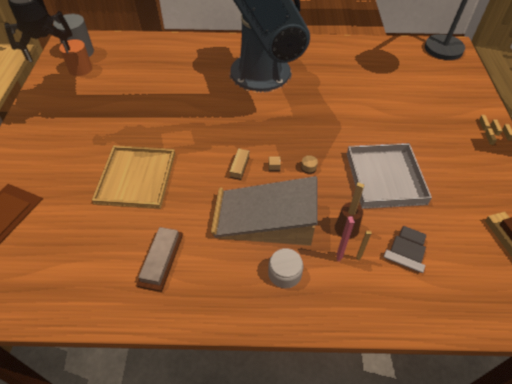

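The top view shows the round block at (192,251), the small block at (230,252), the bar at (268,252), the ramp at (240,180), the steel tray at (112,237) and the wooden tray at (375,237). The tin at (225,126) is there, so there's no large square block. Three pencil candidates: yellow-green upright in the dark holder at (150,162), pink at (170,132), and a small yellow one at (153,137).

```bash
python3 - <<'E'
from h import *
s=dict(np.load('/tmp/top.npz')); w=cloud(s); px=s['pixels']
def box(name,u0,u1,v0,v1,zl,zh):
    p=w[v0:v1,u0:u1].reshape(-1,3); p=p[(p[:,2]>zl)&(p[:,2]<zh)]
    r=cv2.minAreaRect((p[:,:2]*1000).astype(np.float32)); print(name,len(p),p.mean(0).round(4),[np.round(a,1) for a in r],'z',np.percentile(p[:,2],[5,50,95]).round(4))
box('disc',178,208,236,266,.02,.05);box('small',218,242,240,263,.02,.05);box('bar',252,285,228,275,.02,.05)
box('rej',70,155,190,282,.022,.05);box('keep',335,415,190,282,.012,.04)
p=w[155:205,200:280].reshape(-1,3);p=p[~np.isnan(p[:,0])]
c=p.mean(0);n=np.linalg.svd(p-c,full_matrices=0)[2][2];n*=np.sign(n[2]);print('plane',c,n,np.degrees(np.arccos(n[2])))
q=w[140:222,180:298].reshape(-1,3);m=abs((q-c)@n)<.004;q=q[m];
up=np.array([0,0,1])-n*n[2];up/=np.linalg.norm(up);x=np.cross(up,n)
a=(q-c)@x;b=(q-c)@up
print('x',np.percentile(a,[1,99]),'y',np.percentile(b,[1,99]),'up',up,'x',x)
print('center',c+x*np.percentile(a,[1,99]).mean()+up*np.percentile(b,[1,99]).mean())
for v in range(150,190,4): print([tuple(w[v,u].round(3)) for u in range(142,182,6)])
t=cv2.resize(px[100:200,80:210,::-1],None,fx=6,fy=6,interpolation=cv2.INTER_CUBIC)
s2=dict(np.load('/tmp/scene.npz'));t2=cv2.resize(s2['pixels'][165:285,310:440,::-1],None,fx=4.5,fy=4.5,interpolation=cv2.INTER_CUBIC)
cv2.imwrite('pics/c1.png',t2)
E
```

```text
disc 237 [0.443  0.1447 0.0305] [array([442.9, 144.6]), array([41. , 41.8]), np.float64(1.0)] z [0.0275 0.0305 0.0332]
small 160 [0.4429 0.0469 0.0304] [array([442.8,  46.3]), array([30.9, 31.1]), np.float64(1.6)] z [0.0272 0.0306 0.0334]
bar 437 [ 0.4457 -0.051   0.0305] [array([445.9, -51.2]), array([32.1, 89.8]), np.float64(76.8)] z [0.0274 0.0306 0.0334]
rej 692 [0.4699 0.3646 0.0304] [array([474. , 357.8]), array([200.1, 181.4]), np.float64(5.4)] z [0.0232 0.0312 0.0348]
keep 799 [ 0.4906 -0.3407  0.0194] [array([ 491.1, -337.3]), array([181.4, 200.3]), np.float64(86.8)] z [0.0134 0.0198 0.0232]
plane [0.62876024 0.02216876 0.0644584 ] [ 0.02427851 -0.35664953  0.93392273] 20.945203993431743
x [-0.07985432  0.07725482] y [-0.16863727  0.12726928] up [-0.06342894  0.9317663   0.35747494] x [0.997691   0.06791669 0.        ]
center [0.62877546 0.00280783 0.05706439]
[(np.float64(0.713), np.float64(0.296), np.float64(0.001)), (np.float64(0.714), np.float64(0.28), np.float64(-0.001)), (np.float64(0.714), np.float64(0.263), np.float64(0.001)), (np.float64(0.714), np.float64(0.246), n
[... 3206 characters left out ...]
oat64(0.625), np.float64(0.258), np.float64(0.0)), (np.float64(0.619), np.float64(0.231), np.float64(0.046)), (np.float64(0.621), np.float64(0.218), np.float64(0.033)), (np.float64(0.625), np.float64(0.208), np.float64(0.006)), (np.float64(0.627), np.float64(0.193), np.float64(-0.002))]
[(np.float64(0.613), np.float64(0.29), np.float64(0.003)), (np.float64(0.614), np.float64(0.275), np.float64(-0.002)), (np.float64(0.614), np.float64(0.258), np.float64(-0.0)), (np.float64(0.614), np.float64(0.241), np.float64(0.002)), (np.float64(0.615), np.float64(0.225), np.float64(0.001)), (np.float64(0.615), np.float64(0.208), np.float64(0.002)), (np.float64(0.615), np.float64(0.192), np.float64(0.001))]
```

View pics/c1.png

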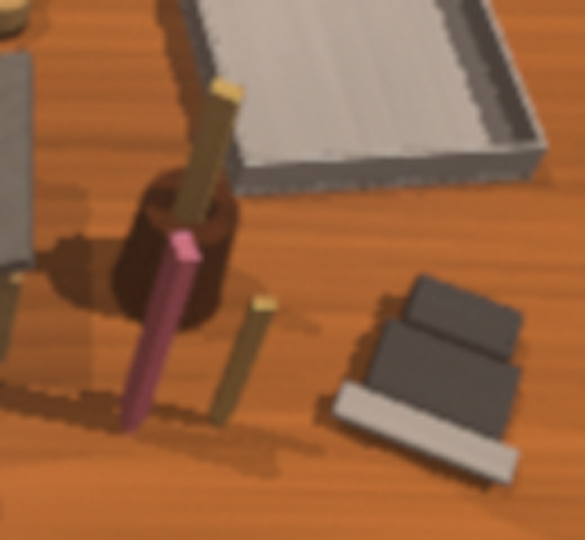

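The pencil meant is the yellow one in the holder, crop (205,150). It is larger than the yellow look-alike standing free at (240,360), and the one at (165,330) is pink.

```bash
cat >> h.py <<'E'
def plan(pos,yd,zd=(0,0,-1)):
    "turn (in 0.12 rad) then shift (in 0.8 m) in turned tool axes; picks the half turn nearer / in range"
    st=monitor.sense(); R0=R.from_quat(st['tool_rot']); z=np.array(zd,float);z/=np.linalg.norm(z)
    y=np.array(yd,float);y=y-z*(y@z);y/=np.linalg.norm(y)
    best=None
    for sg in(1,-1):
        M=np.stack([np.cross(sg*y,z),sg*y,z],1); rv=(R0.inv()*R.from_matrix(M)).as_rotvec()
        if best is None or np.linalg.norm(rv)<np.linalg.norm(best[0]): best=(rv,M)
    rv,M=best; d=M.T@(np.array(pos)-st['tcp_pos'])
    print('q6',st['q'][5].round(2),'turn',(rv/.12).round(2),'shift',(d/.8).round(4),'t',round(st['t'],1),'mm',(d*1000).round(1))
E
python3 - <<'E'
from h import *
s=dict(np.load('/tmp/top.npz')); w=cloud(s)
s2=dict(np.load('/tmp/scene.npz')); w2=cloud(s2)
for W,(u0,u1,v0,v1),(U0,U1,V0,V1) in((w,(203,275,160,200),(182,298,142,220)),(w2,(230,305,195,225),(205,325,172,245))):
    p=W[v0:v1,u0:u1].reshape(-1,3);p=p[~np.isnan(p[:,0])]
    for i in range(5):
        c=p.mean(0);n=np.linalg.svd(p-c,full_matrices=0)[2][2];n*=np.sign(n[2]);p=p[abs((p-c)@n)<.006]
    print('plane',c.round(4),n.round(4),np.degrees(np.arccos(n[2])).round(2))
    q=W[V0:V1,U0:U1].reshape(-1,3);q=q[(abs((q-c)@n)<.005)&(q[:,2]>.022)]
    up=np.array([0,0,1])-n*n[2];up/=np.linalg.norm(up);x=np.cross(up,n)
    ab=np.stack([(q-c)@x,(q-c)@up],1)*1000
    r=cv2.minAreaRect(ab.astype(np.float32));print(len(q),r,'centre',(c+x*r[0][0]/1000+up*r[0][1]/1000).round(4),'up',up.round(4))
print('bar');plan((.446,-.051,.12),(np.cos(np.radians(76.8)),np.sin(np.radians(76.8)),0))
E
```

```text
plane [0.6282 0.0249 0.0665] [-0.0218 -0.3408  0.9399] 19.97
5082 ((-2.8601303100585938, -1.3623275756835938), (252.72946166992188, 140.15078735351562), 89.76872253417969) centre [0.6253 0.0238 0.066 ] up [0.06   0.938  0.3415]
plane [0.6399 0.0261 0.0653] [-0.0277 -0.3421  0.9392] 20.08
4437 ((-38.18301010131836, -2.0790863037109375), (258.3008117675781, 203.98692321777344), 87.43197631835938) centre [0.6017 0.0272 0.0646] up [0.0758 0.9362 0.3433]
bar
q6 -0.18 turn [-0.02  0.    5.81] shift [ 0.0561 -0.6635  0.1555] t 0.1 mm [  44.9 -530.8  124.4]
```

```bash
python3 -m pendant '[[[0,0,0,0,0,0.97,1],[0,0,0,0,0,0.97,1],[0,0,0,0,0,0.97,1],[0,0,0,0,0,0.97,1],[0,0,0,0,0,0.97,1],[0,0,0,0,0,0.96,1],[0.0047,-0.0553,0,0,0,0,1],[0.0047,-0.0553,0,0,0,0,1],[0.0047,-0.0553,0,0,0,0,1],[0.0047,-0.0553,0.01,0,0,0,1],[0.0047,-0.0553,0.01,0,0,0,1],[0.0047,-0.0553,0.015,0,0,0,1],[0.0047,-0.0553,0.02,0,0,0,1],[0.0047,-0.0553,0.02,0,0,0,1],[0.0047,-0.0553,0.02,0,0,0,1],[0.0047,-0.0553,0.02,0,0,0,1],[0.0047,-0.0553,0.02,0,0,0,1],[0.0047,-0.0553,0.02,0,0,0,1],[0,0,0,0,0,0,1],[0,0,0,0,0,0,1]]]' 30
python3 - <<'E'
from h import *
s=snap('top'); w=cloud(s)
s=snap('wrist','w1.png')
a=np.radians(76.8);plan((.446,-.051,.020),(np.cos(a),np.sin(a),0))
E
```

```text
t: 2.1
tcp_pos: [0.4463, -0.0505, 0.1209]
tool_rot: [0.994, -0.113, -0.001, -0.0]
force: [0.0, -0.1, 0.2]
finger_gap: 1.004
gripper_force: 0.0
q6 1.44 turn [ 0.   -0.01 -0.01] shift [-0.0013 -0.0016  0.1269] t 2.2 mm [ -1.   -1.3 101.5]
```

View pics/w1.png

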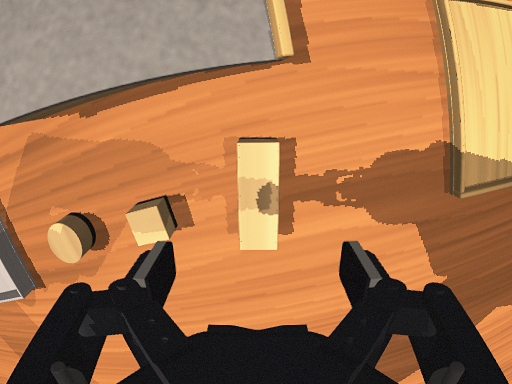

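The bar is between the fingers at (258,195) and lined up with them. Now I lower, grip and lift.

```bash
python3 -m pendant '[[[-0.0006,-0.0008,0.04,0,0,0,1],[-0.0006,-0.0008,0.04,0,0,0,1],[0,0,0.03,0,0,0,1],[0,0,0.0165,0,0,0,1],[0,0,0,0,0,0,1],[0,0,0,0,0,0,0],[0,0,0,0,0,0,0],[0,0,0,0,0,0,0],[0,0,0,0,0,0,0],[0,0,0,0,0,0,0],[0,0,0,0,0,0,0],[0,0,0,0,0,0,0],[0,0,0,0,0,0,0],[0,0,-0.02,0,0,0,0],[0,0,-0.04,0,0,0,0],[0,0,-0.05,0,0,0,0],[0,0,-0.05,0,0,0,0],[0,0,-0.05,0,0,0,0],[0,0,-0.03,0,0,0,0],[0,0,0,0,0,0,0]]]' 30
cat >> h.py <<'E'
C=np.array([.6251,.0204,.0646]);N=np.array([-.0245,-.3413,.9396]);U=np.array([.067,.937,.342]);X=np.cross(U,N)
def ramp(x,y,h): return C+X*x+U*y+N*h
E
python3 - <<'E'
from h import *
print(monitor.sense()['finger_gap']*85)
# tool y along ramp x, bar long along slope
plan(ramp(0,.055,.05),X,-N)
plan(ramp(0,.055,.05),U,-N)
E
```

```text
t: 4.2
tcp_pos: [0.4477, -0.0505, 0.2156]
tool_rot: [0.993, -0.115, 0.004, 0.001]
force: [0.8, -0.7, -1.3]
finger_gap: 0.368
gripper_force: 30.4
31.2542545353097
q6 1.44 turn [ 2.01 -2.47 11.65] shift [-0.1021 -0.2148  0.1506] t 4.2 mm [ -81.7 -171.9  120.4]
q6 1.44 turn [ 2.92 -0.3  -1.29] shift [ 0.2148 -0.1021  0.1506] t 4.2 mm [171.9 -81.7 120.4]
```

```bash
python3 -m pendant '[[[0,0,0,0,0,-1,0],[0,0,0,0,0,-1,0],[0,0,0,0,0,-1,0],[0,0,0,0,0,-1,0],[0,0,0,0,0,-1,0],[0,0,0,0,0,-1,0],[0,0,0,0,0,-1,0],[0,0,0,0,0,-1,0],[0,0,0,0,0,-1,0],[0,0,0,0,0,-1,0],[0,0,0,0,0,-1,0],[0,0,0,0,0,-1,0],[0,0,0,0,0,-1,0],[0,0,0,0,0,-1,0],[0,0,0,0,0,-0.5,0],[0,0,0,0,0,0,0]]]' 30
python3 - <<'E'
from h import *
plan(ramp(0,.055,.09),X,-N)
E
```

```text
t: 5.8
tcp_pos: [0.4448, -0.0496, 0.2109]
tool_rot: [0.728, 0.685, -0.001, -0.001]
force: [0.3, 0.2, -1.2]
finger_gap: 0.363
gripper_force: 30.3
q6 -0.3 turn [-0.04  2.9   0.08] shift [0.1033 0.2186 0.0948] t 5.8 mm [ 82.6 174.9  75.8]
```

```bash
python3 -m pendant '[[[0,0,0,-0.01,0.97,0.03,0],[0,0,0,-0.01,0.97,0.03,0],[0,0,0,-0.01,0.96,0.02,0],[0.0172,0.0364,0,0,0,0,0],[0.0172,0.0364,0,0,0,0,0],[0.0172,0.0364,0.02,0,0,0,0],[0.0172,0.0364,0.02,0,0,0,0],[0.0172,0.0364,0.025,0,0,0,0],[0.0172,0.0364,0.03,0,0,0,0],[0,0,0,0,0,0,0],[0,0,0,0,0,0,0]]]' 30
python3 - <<'E'
from h import *
plan(ramp(0,.055,.021),X,-N)
snap('scene','s2.png')
E
```

```text
t: 6.9
tcp_pos: [0.6265, 0.0415, 0.1673]
tool_rot: [0.721, 0.671, 0.126, -0.119]
force: [-0.3, -0.7, -0.9]
finger_gap: 0.371
gripper_force: 30.4
q6 -0.4 turn [-0.02  0.01  0.  ] shift [-0.      0.0002  0.0853] t 6.9 mm [-0.   0.1 68.2]
```

View pics/s2.png

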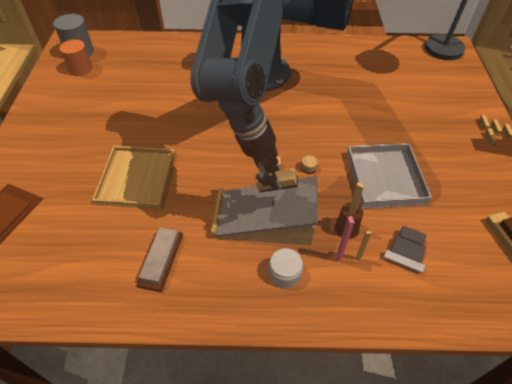

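The bar hangs over the upper half of the ramp at (288,178), lined up with the slope. Lower it gently.

```bash
python3 -m pendant '[[[0,0,0.025,0,0,0,0],[0,0,0.025,0,0,0,0],[0,0,0.018,0,0,0,0],[0,0,0.010,0,0,0,0],[0,0,0.004,0,0,0,0],[0,0,0.002,0,0,0,0],[0,0,0,0,0,0,0],[0,0,0,0,0,0,0]]]' 30
python3 - <<'E'
from h import *
plan(ramp(0,.055,.02),X,-N);print(monitor.sense()['force'])
E
```

```text
t: 7.75
tcp_pos: [0.6298, 0.0633, 0.1067]
tool_rot: [0.721, 0.671, 0.128, -0.117]
force: [0.3, 0.4, -1.3]
finger_gap: 0.365
gripper_force: 30.5
q6 -0.42 turn [0.03 0.01 0.01] shift [ 0.0001 -0.002   0.0059] t 7.8 mm [ 0.1 -1.6  4.8]
[ 0.31753412  0.4370758  -1.32668676]
```

```bash
python3 -m pendant '[[[0,0,0.0025,0,0,0,0],[0,0,0,0,0,0,0]]]' 30;python3 -m pendant '[[[0,0,0.0025,0,0,0,0],[0,0,0,0,0,0,0]]]' 30
```

```text
t: 7.95
tcp_pos: [0.6294, 0.0643, 0.1042]
tool_rot: [0.721, 0.671, 0.127, -0.117]
force: [0.5, 0.6, -0.5]
finger_gap: 0.368
gripper_force: 30.5
t: 8.15
tcp_pos: [0.6297, 0.0645, 0.1033]
tool_rot: [0.721, 0.671, 0.128, -0.117]
force: [-1.0, -2.3, 5.1]
finger_gap: 0.369
gripper_force: 31.3
```

Contact, about 6 N. Release, back off and look.

```bash
python3 -m pendant '[[[0,0,0,0,0,0,1],[0,0,0,0,0,0,1],[0,0,0,0,0,0,1],[0,0,0,0,0,0,1],[0,0,0,0,0,0,1],[0,0,0,0,0,0,1],[0,0,-0.03,0,0,0,1],[0,0,-0.04,0,0,0,1],[0,0,-0.05,0,0,0,1],[0,0,-0.03,0,0,0,1],[0,0,0,0,0,0,1],[0,0,0,0,0,0,1],[0,0,0,0,0,0,1],[0,0,0,0,0,0,1]]]' 30
cat >> h.py <<'E'
def onramp(W,off=.03,zmin=None):
    q=W.reshape(-1,3);q=q[~np.isnan(q[:,0])]-C
    h=q@N;a=q@X;b=q@U;m=(abs(h-off)<.006)&(abs(a)<.08)&(abs(b)<.118)
    if m.sum()<20: return m.sum()
    return m.sum(),cv2.minAreaRect((np.stack([a,b],1)[m]*1000).astype(np.float32))
E
python3 - <<'E'
from h import *
s=snap('top');print(onramp(cloud(s)));s=snap('scene');print(onramp(cloud(s)));s=snap('wrist','w3.png')
E
```

```text
t: 9.55
tcp_pos: [0.6252, 0.0249, 0.2133]
tool_rot: [0.721, 0.671, 0.126, -0.119]
force: [0.1, -0.0, -0.2]
finger_gap: 1.001
gripper_force: 0.0
(np.int64(456), ((0.7261152267456055, 58.24279022216797), (32.743343353271484, 88.98866271972656), 0.2681882083415985))
(np.int64(421), ((2.7182130813598633, 56.233680725097656), (36.06104278564453, 89.9375), 1.6564512252807617))
```

View pics/w3.png

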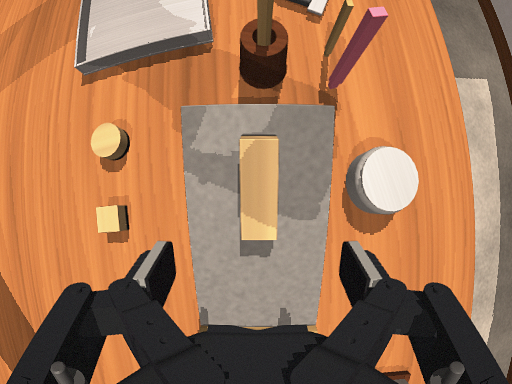

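The bar is still at deck y ≈ +57, pixel (258,190), so it sticks and goes in the wooden tray.

```bash
python3 - <<'E'
from h import *
plan(ramp(.001,.057,.020),X,-N)
E
```

```text
q6 -0.38 turn [-0.    0.01  0.  ] shift [0.0024 0.0007 0.1486] t 9.7 mm [  1.9   0.6 118.9]
```

```bash
python3 -m pendant '[[[0.001,0.0003,0.045,0,0,0,1],[0.001,0.0003,0.045,0,0,0,1],[0.0004,0,0.035,0,0,0,1],[0,0,0.0236,0,0,0,1],[0,0,0,0,0,0,0],[0,0,0,0,0,0,0],[0,0,0,0,0,0,0],[0,0,0,0,0,0,0],[0,0,0,0,0,0,0],[0,0,0,0,0,0,0],[0,0,0,0,0,0,0],[0,0,0,0,0,0,0],[0,0,-0.02,0,0,0,0],[0,0,-0.04,0,0,0,0],[0,0,-0.04,0,0,0,0],[0,0,-0.04,0,0,0,0],[0,0,-0.03,0,0,0,0],[0,0,0,0,0,0,0]]]' 30
python3 - <<'E'
from h import *
plan((.446,-.337,.15),(.998,-.056,0))
E
```

```text
t: 11.5
tcp_pos: [0.6285, 0.0183, 0.236]
tool_rot: [0.721, 0.671, 0.129, -0.114]
force: [0.4, 1.0, -1.3]
finger_gap: 0.369
gripper_force: 30.2
q6 -0.37 turn [ 0.11 -2.88 -0.12] shift [-0.4563 -0.2028  0.1075] t 11.5 mm [-365.  -162.3   86. ]
```

```bash
python3 -m pendant '[[[0,0,0,0.04,-0.96,-0.04,0],[0,0,0,0.04,-0.96,-0.04,0],[0,0,0,0.03,-0.96,-0.04,0],[-0.0456,-0.0203,0,0,0,0,0],[-0.0456,-0.0203,0,0,0,0,0],[-0.0456,-0.0203,0,0,0,0,0],[-0.0456,-0.0203,0,0,0,0,0],[-0.0456,-0.0203,0.01,0,0,0,0],[-0.0456,-0.0203,0.015,0,0,0,0],[-0.0456,-0.0203,0.02,0,0,0,0],[-0.0456,-0.0203,0.02,0,0,0,0],[-0.0456,-0.0203,0.02,0,0,0,0],[-0.0456,-0.0203,0.0225,0,0,0,0],[0,0,0,0,0,0,0],[0,0,0,0,0,0,0]]]' 30
python3 - <<'E'
from h import *
plan((.446,-.337,.031),(.998,-.056,0))
E
```

```text
t: 13.0
tcp_pos: [0.4424, -0.3347, 0.1448]
tool_rot: [0.727, 0.687, -0.002, -0.006]
force: [0.2, 0.5, -1.0]
finger_gap: 0.371
gripper_force: 30.2
q6 -0.79 turn [-0.09 -0.05 -0.01] shift [-0.0027  0.0047  0.1423] t 13.0 mm [ -2.1   3.8 113.8]
```

```bash
python3 -m pendant '[[[-0.0013,0.0023,0.045,-0.09,-0.05,0,0],[-0.0014,0.0024,0.045,0,0,0,0],[0,0,0.03,0,0,0,0],[0,0,0.015,0,0,0,0],[0,0,0.0045,0,0,0,0],[0,0,0,0,0,0,0],[0,0,0,0,0,0,0]]]' 30
```

```text
t: 13.7
tcp_pos: [0.448, -0.3379, 0.0359]
tool_rot: [0.726, 0.688, -0.0, 0.003]
force: [1.4, 0.1, -0.6]
finger_gap: 0.366
gripper_force: 30.2
```

```bash
python3 -m pendant '[[[0,0,0.006,0,0,0,0],[0,0,0,0,0,0,0]]]';python3 -m pendant '[[[0,0,0.003,0,0,0,0],[0,0,0,0,0,0,0]]]'
```

```text
t: 13.9
tcp_pos: [0.4473, -0.3378, 0.0303]
tool_rot: [0.726, 0.687, -0.0, 0.003]
force: [0.4, 0.3, -1.1]
finger_gap: 0.367
gripper_force: 30.2
t: 14.1
tcp_pos: [0.4473, -0.338, 0.0287]
tool_rot: [0.726, 0.687, -0.0, 0.003]
force: [-1.4, 0.5, 5.8]
finger_gap: 0.365
gripper_force: 31.2
```

```bash
python3 -m pendant '[[[0,0,0,0,0,0,0.6],[0,0,0,0,0,0,0.6],[0,0,0,0,0,0,0.6],[0,0,0,0,0,0,0.6],[0,0,-0.03,0,0,0,0.6],[0,0,-0.05,0,0,0,0.6],[0,0,-0.05,0,0,0,1],[0,0,-0.05,0,0,0,1],[0,0,-0.02,0,0,0,1],[0,0,0,0,0,0,1]]]'
python3 - <<'E'
from h import *
s=snap('top','t4.png');w=cloud(s)
def box(name,u0,u1,v0,v1,zl,zh):
    p=w[v0:v1,u0:u1].reshape(-1,3); p=p[(p[:,2]>zl)&(p[:,2]<zh)]
    if len(p)<20: return print(name,len(p))
    r=cv2.minAreaRect((p[:,:2]*1000).astype(np.float32)); print(name,len(p),[np.round(a,1) for a in r])
box('disc',175,210,233,268,.02,.05);box('small',216,245,238,265,.02,.05)
plan((.4428,.1446,.10),(.998,-.056,0))
E
```

```text
t: 15.1
tcp_pos: [0.448, -0.3383, 0.1903]
tool_rot: [0.726, 0.688, -0.001, 0.005]
force: [0.9, -0.4, -0.9]
finger_gap: 1.002
gripper_force: 0.0
disc 235 [array([442.9, 144.6]), array([41.2, 42.2]), np.float64(2.1)]
small 163 [array([442.7,  46.2]), array([31.2, 31.1]), np.float64(1.6)]
q6 -0.79 turn [0.03 0.04 0.01] shift [ 0.6012 -0.0391  0.1104] t 15.2 mm [480.9 -31.3  88.4]
```

View pics/t4.png

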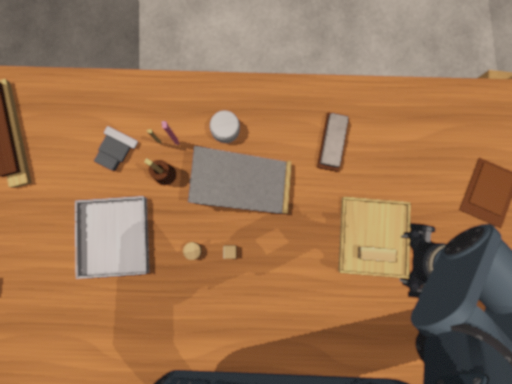

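The bar lies in the wooden tray at (378,254), and the disc and small block haven't moved. Next, the disc.

```bash
python3 -m pendant '[[[0.0501,-0.0033,0,0.03,0.04,0,1],[0.0501,-0.0033,0,0,0,0,1],[0.0501,-0.0033,0,0,0,0,1],[0.0501,-0.0033,0,0,0,0,1],[0.0501,-0.0033,0,0,0,0,1],[0.0501,-0.0033,0,0,0,0,1],[0.0501,-0.0033,0.01,0,0,0,1],[0.0501,-0.0033,0.02,0,0,0,1],[0.0501,-0.0033,0.02,0,0,0,1],[0.0501,-0.0033,0.02,0,0,0,1],[0.0501,-0.0033,0.02,0,0,0,1],[0.0501,-0.0033,0.02,0,0,0,1],[0,0,0,0,0,0,1],[0,0,0,0,0,0,1]]]'
python3 - <<'E'
from h import *
plan((.4428,.1446,.020),(.998,-.056,0))
E
```

```text
t: 16.55
tcp_pos: [0.4396, 0.1457, 0.0982]
tool_rot: [0.725, 0.689, -0.002, -0.002]
force: [-0.6, -0.8, -0.4]
finger_gap: 0.998
gripper_force: 0.0
q6 0.13 turn [-0.05 -0.    0.03] shift [-0.0011  0.0041  0.0977] t 16.6 mm [-0.9  3.3 78.2]
```

```bash
python3 -m pendant '[[[-0.0011,0.0041,0.035,-0.05,0,0.03,1],[0,0,0.035,0,0,0,1],[0,0,0.02,0,0,0,1],[0,0,0.0077,0,0,0,1],[0,0,0,0,0,0,1],[0,0,0,0,0,0,0],[0,0,0,0,0,0,0],[0,0,0,0,0,0,0],[0,0,0,0,0,0,0],[0,0,0,0,0,0,0],[0,0,0,0,0,0,0],[0,0,0,0,0,0,0],[0,0,-0.02,0,0,0,0],[0,0,-0.04,0,0,0,0],[0,0,-0.05,0,0,0,0],[0,0,-0.05,0,0,0,0],[0,0,-0.05,0,0,0,0],[0,0,-0.02,0,0,0,0],[0,0,0,0,0,0,0],[0,0,0,0,0,0,0]]]'
python3 - <<'E'
from h import *
plan(ramp(0,.060,.07),X,-N)
E
```

```text
t: 18.55
tcp_pos: [0.4433, 0.144, 0.2056]
tool_rot: [0.727, 0.686, 0.002, 0.001]
force: [-0.7, 1.1, -0.9]
finger_gap: 0.506
gripper_force: 30.9
q6 0.13 turn [0.02 2.9  0.12] shift [-0.1149  0.2377  0.031 ] t 18.6 mm [-91.9 190.1  24.8]
```

```bash
python3 -m pendant '[[[0,0,0,0.01,0.97,0.04,0],[0,0,0,0.01,0.97,0.04,0],[0,0,0,0,0.96,0.04,0],[-0.0192,0.0396,0,0,0,0,0],[-0.0192,0.0396,0,0,0,0,0],[-0.0192,0.0396,0,0,0,0,0],[-0.0192,0.0396,0,0,0,0,0],[-0.0192,0.0396,0.01,0,0,0,0],[-0.0192,0.0396,0.021,0,0,0,0],[0,0,0,0,0,0,0],[0,0,0,0,0,0,0]]]'
python3 - <<'E'
from h import *
plan(ramp(0,.060,.024),X,-N)
E
```

```text
t: 19.65
tcp_pos: [0.6261, 0.0525, 0.1477]
tool_rot: [0.721, 0.67, 0.125, -0.121]
force: [-0.7, 0.7, -0.5]
finger_gap: 0.504
gripper_force: 31.0
q6 -0.4 turn [-0.05 -0.01 -0.03] shift [0.0018 0.0016 0.0538] t 19.6 mm [ 1.4  1.3 43.1]
```

```bash
python3 -m pendant '[[[0.0018,0.0016,0.02,-0.05,0,-0.03,0],[0,0,0.018,0,0,0,0],[0,0,0.012,0,0,0,0],[0,0,0.003,0,0,0,0],[0,0,0,0,0,0,0]]]';python3 -m pendant '[[[0,0,0.0025,0,0,0,0],[0,0,0,0,0,0,0]]]'
```

```text
t: 20.15
tcp_pos: [0.6299, 0.0685, 0.1112]
tool_rot: [0.72, 0.672, 0.129, -0.116]
force: [0.2, -0.5, -0.9]
finger_gap: 0.501
gripper_force: 31.0
t: 20.35
tcp_pos: [0.6307, 0.0686, 0.1101]
tool_rot: [0.72, 0.672, 0.13, -0.116]
force: [0.6, 0.3, 0.5]
finger_gap: 0.505
gripper_force: 31.0
```

```bash
python3 -m pendant '[[[0,0,0.0025,0,0,0,0],[0,0,0,0,0,0,0]]]';python3 -m pendant '[[[0,0,0.002,0,0,0,0],[0,0,0,0,0,0,0]]]'; python3 -c "
from h import *
plan(ramp(0,.06,.02),X,-N)"
```

```text
t: 20.55
tcp_pos: [0.6306, 0.0693, 0.1079]
tool_rot: [0.72, 0.672, 0.129, -0.116]
force: [-0.5, 0.6, -1.0]
finger_gap: 0.508
gripper_force: 31.0
t: 20.75
tcp_pos: [0.6308, 0.0696, 0.107]
tool_rot: [0.72, 0.672, 0.13, -0.116]
force: [-0.7, -2.2, 3.9]
finger_gap: 0.504
gripper_force: 31.3
q6 -0.42 turn [0.06 0.   0.03] shift [-0.0013 -0.0028  0.0036] t 20.8 mm [-1.  -2.2  2.9]
```

Contact. Release, back off and look.

```bash
python3 -m pendant '[[[0,0,0,0,0,0,1],[0,0,0,0,0,0,1],[0,0,0,0,0,0,1],[0,0,0,0,0,0,1],[0,0,0,0,0,0,1],[0,0,-0.03,0,0,0,1],[0,0,-0.04,0,0,0,1],[0,0,-0.05,0,0,0,1],[0,0,-0.03,0,0,0,1],[0,0,0,0,0,0,1],[0,0,0,0,0,0,1],[0,0,0,0,0,0,1],[0,0,0,0,0,0,1],[0,0,0,0,0,0,1],[0,0,0,0,0,0,1]]]'
python3 - <<'E'
from h import *
s=snap('top');print(onramp(cloud(s)));s=snap('scene');print(onramp(cloud(s)));s=snap('wrist','w5.png')
E
```

```text
t: 22.25
tcp_pos: [0.6266, 0.0294, 0.2181]
tool_rot: [0.72, 0.672, 0.129, -0.117]
force: [0.2, -0.1, 0.4]
finger_gap: 0.997
gripper_force: 0.0
(np.int64(254), ((1.4293136596679688, 62.58106231689453), (41.597415924072266, 43.315399169921875), 50.292476654052734))
(np.int64(223), ((3.3010339736938477, 62.25130844116211), (46.02430725097656, 42.35056686401367), 51.34638214111328))
```

View pics/w5.png

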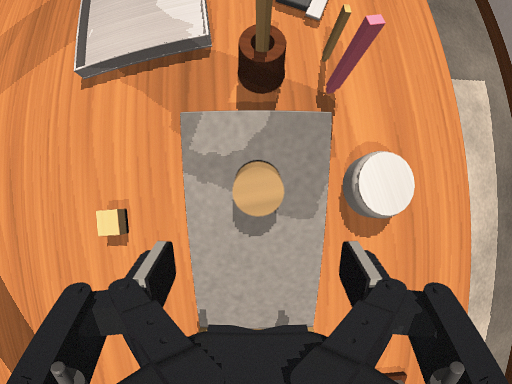

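The disc is still at deck y ≈ +62, pixel (258,188), so it sticks and goes in the wooden tray.

```bash
python3 - <<'E'
from h import *
plan(ramp(.0015,.0622,.020),X,-N)
E
```

```text
q6 -0.38 turn [ 0.05 -0.    0.02] shift [0.0014 0.0004 0.1523] t 22.4 mm [  1.1   0.4 121.8]
```

```bash
python3 -m pendant '[[[0.0014,0.0004,0.045,0.05,0,0.02,1],[0,0,0.045,0,0,0,1],[0,0,0.036,0,0,0,1],[0,0,0.0263,0,0,0,1],[0,0,0,0,0,0,1],[0,0,0,0,0,0,0],[0,0,0,0,0,0,0],[0,0,0,0,0,0,0],[0,0,0,0,0,0,0],[0,0,0,0,0,0,0],[0,0,0,0,0,0,0],[0,0,0,0,0,0,0],[0,0,-0.02,0,0,0,0],[0,0,-0.04,0,0,0,0],[0,0,-0.04,0,0,0,0],[0,0,-0.04,0,0,0,0],[0,0,-0.03,0,0,0,0],[0,0,0,0,0,0,0]]]'
python3 - <<'E'
from h import *
plan((.527,-.30,.10),(.998,-.056,0))
E
```

```text
t: 24.2
tcp_pos: [0.6293, 0.0234, 0.2371]
tool_rot: [0.721, 0.671, 0.129, -0.114]
force: [0.5, 0.2, 0.6]
finger_gap: 0.499
gripper_force: 30.7
q6 -0.37 turn [ 0.1  -2.89 -0.12] shift [-0.4107 -0.105   0.1714] t 24.2 mm [-328.6  -84.   137.1]
```

```bash
python3 -m pendant '[[[0,0,0,0.04,-0.96,-0.04,0],[0,0,0,0.03,-0.96,-0.04,0],[0,0,0,0.03,-0.97,-0.04,0],[-0.0456,-0.0117,0,0,0,0,0],[-0.0456,-0.0117,0,0,0,0,0],[-0.0456,-0.0117,0,0,0,0,0],[-0.0456,-0.0117,0,0,0,0,0],[-0.0456,-0.0117,0.015,0,0,0,0],[-0.0456,-0.0117,0.03,0,0,0,0],[-0.0456,-0.0117,0.03,0,0,0,0],[-0.0456,-0.0117,0.03,0,0,0,0],[-0.0456,-0.0117,0.03,0,0,0,0],[0,0,0.03,0,0,0,0],[0,0,0,0,0,0,0],[0,0,0,0,0,0,0]]]'
python3 - <<'E'
from h import *
plan((.527,-.30,.033),(.998,-.056,0))
E
```

```text
t: 25.7
tcp_pos: [0.5233, -0.2966, 0.0999]
tool_rot: [0.726, 0.688, -0.002, -0.006]
force: [0.2, -0.3, -1.0]
finger_gap: 0.501
gripper_force: 30.8
q6 -0.64 turn [-0.09 -0.04  0.01] shift [-0.004   0.0049  0.0837] t 25.7 mm [-3.2  3.9 66.9]
```

```bash
python3 -m pendant '[[[-0.002,0.0025,0.035,-0.09,-0.04,0,0],[-0.002,0.0025,0.025,0,0,0,0],[0,0,0.015,0,0,0,0],[0,0,0.0087,0,0,0,0],[0,0,0,0,0,0,0]]]';python3 -m pendant '[[[0,0,0.003,0,0,0,0],[0,0,0,0,0,0,0]]]';python3 -m pendant '[[[0,0,0.003,0,0,0,0],[0,0,0,0,0,0,0]]]'
```

```text
t: 26.2
tcp_pos: [0.5278, -0.3003, 0.0336]
tool_rot: [0.726, 0.688, -0.0, 0.001]
force: [0.1, 0.0, -0.5]
finger_gap: 0.504
gripper_force: 30.8
t: 26.4
tcp_pos: [0.528, -0.3012, 0.032]
tool_rot: [0.726, 0.688, -0.0, 0.002]
force: [0.5, -0.3, -0.9]
finger_gap: 0.504
gripper_force: 30.8
t: 26.6
tcp_pos: [0.5276, -0.3011, 0.0291]
tool_rot: [0.726, 0.687, -0.0, 0.002]
force: [0.6, 0.7, -0.2]
finger_gap: 0.505
gripper_force: 30.8
```

```bash
python3 -m pendant '[[[0,0,0.002,0,0,0,0],[0,0,0,0,0,0,0],[0,0,0,0,0,0,0.7],[0,0,0,0,0,0,0.7],[0,0,0,0,0,0,0.7],[0,0,0,0,0,0,0.7],[0,0,-0.03,0,0,0,0.7],[0,0,-0.05,0,0,0,0.7],[0,0,-0.05,0,0,0,1],[0,0,-0.05,0,0,0,1],[0,0,-0.02,0,0,0,1],[0,0,0,0,0,0,1]]]'
python3 - <<'E'
from h import *
s=snap('top','t6.png');w=cloud(s)
def box(name,u0,u1,v0,v1,zl,zh):
    p=w[v0:v1,u0:u1].reshape(-1,3); p=p[(p[:,2]>zl)&(p[:,2]<zh)]
    if len(p)<20: return print(name,len(p))
    r=cv2.minAreaRect((p[:,:2]*1000).astype(np.float32)); print(name,len(p),[np.round(a,1) for a in r])
box('small',216,245,238,265,.02,.05)
plan((.4428,.0462,.10),(1,.02,0))
E
```

```text
t: 27.8
tcp_pos: [0.5289, -0.3018, 0.1905]
tool_rot: [0.726, 0.688, 0.0, 0.005]
force: [0.0, -0.9, 0.4]
finger_gap: 0.999
gripper_force: 0.0
small 161 [array([442.8,  46.2]), array([31., 31.]), np.float64(1.6)]
q6 -0.65 turn [ 0.03  0.03 -0.62] shift [ 0.436  -0.0975  0.1104] t 27.9 mm [348.8 -78.   88.3]
```

View pics/t6.png

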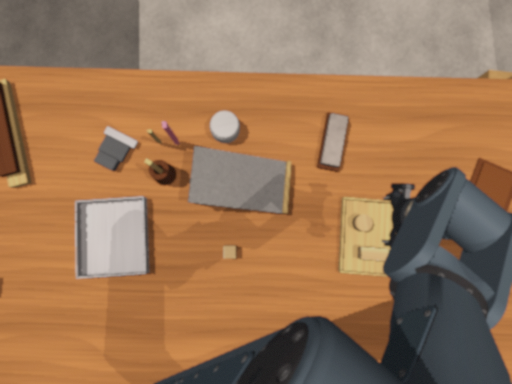

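The disc at (363,223) and bar at (375,254) are in the wooden tray, and the small block is still at (230,252). Next I pick that up.

```bash
python3 -m pendant '[[[0,0,0,0.03,0.03,-0.62,1],[0.0484,-0.0108,0,0,0,0,1],[0.0484,-0.0108,0,0,0,0,1],[0.0484,-0.0108,0,0,0,0,1],[0.0484,-0.0108,0,0,0,0,1],[0.0484,-0.0108,0.01,0,0,0,1],[0.0484,-0.0108,0.02,0,0,0,1],[0.0484,-0.0108,0.02,0,0,0,1],[0.0484,-0.0108,0.03,0,0,0,1],[0.0484,-0.0108,0.03,0,0,0,1],[0,0,0,0,0,0,1],[0,0,0,0,0,0,1]]]'
python3 - <<'E'
from h import *
plan((.4428,.0462,.020),(1,.02,0))
E
```

```text
t: 29.05
tcp_pos: [0.441, 0.0472, 0.0983]
tool_rot: [0.699, 0.715, -0.002, -0.003]
force: [0.1, -0.0, 0.9]
finger_gap: 0.999
gripper_force: 0.0
q6 -0.17 turn [-0.05 -0.02  0.02] shift [-0.0013  0.0023  0.0978] t 29.1 mm [-1.   1.8 78.3]
```

```bash
python3 -m pendant '[[[-0.0013,0.0023,0.035,-0.05,-0.02,0.02,1],[0,0,0.035,0,0,0,1],[0,0,0.02,0,0,0,1],[0,0,0.0078,0,0,0,1],[0,0,0,0,0,0,1],[0,0,0,0,0,0,0],[0,0,0,0,0,0,0],[0,0,0,0,0,0,0],[0,0,0,0,0,0,0],[0,0,0,0,0,0,0],[0,0,0,0,0,0,0],[0,0,0,0,0,0,0],[0,0,0,0,0,0,0],[0,0,-0.02,0,0,0,0],[0,0,-0.04,0,0,0,0],[0,0,-0.05,0,0,0,0],[0,0,-0.05,0,0,0,0],[0,0,-0.05,0,0,0,0],[0,0,-0.02,0,0,0,0],[0,0,0,0,0,0,0]]]'
python3 - <<'E'
from h import *
plan(ramp(0,.060,.07),X,-N)
E
```

```text
t: 31.05
tcp_pos: [0.4452, 0.0455, 0.2082]
tool_rot: [0.701, 0.713, 0.003, 0.005]
force: [0.7, 0.1, -0.6]
finger_gap: 0.371
gripper_force: 30.2
q6 -0.17 turn [-0.04  2.92  0.75] shift [-0.0007  0.2265  0.0759] t 31.1 mm [ -0.6 181.2  60.8]
```

```bash
python3 -m pendant '[[[0,0,0,-0.01,0.97,0.25,0],[0,0,0,-0.01,0.97,0.25,0],[0,0,0,-0.02,0.98,0.25,0],[-0.0001,0.0378,0,0,0,0,0],[-0.0001,0.0378,0,0,0,0,0],[-0.0001,0.0378,0.01,0,0,0,0],[-0.0001,0.0378,0.02,0,0,0,0],[-0.0001,0.0378,0.02,0,0,0,0],[-0.0002,0.0375,0.026,0,0,0,0],[0,0,0,0,0,0,0],[0,0,0,0,0,0,0]]]'
python3 - <<'E'
from h import *
plan(ramp(0,.060,.026),X,-N)
E
```

```text
t: 32.15
tcp_pos: [0.6239, 0.0533, 0.1444]
tool_rot: [0.721, 0.67, 0.123, -0.123]
force: [-0.5, -0.3, -0.7]
finger_gap: 0.371
gripper_force: 30.1
q6 -0.4 turn [-0.1  -0.01 -0.03] shift [0.0024 0.0044 0.0473] t 32.1 mm [ 2.   3.5 37.8]
```

```bash
python3 -m pendant '[[[0.0024,0.0044,0.02,-0.1,0,-0.03,0],[0,0,0.015,0,0,0,0],[0,0,0.009,0,0,0,0],[0,0,0.0033,0,0,0,0],[0,0,0,0,0,0,0]]]';python3 -m pendant '[[[0,0,0.0025,0,0,0,0],[0,0,0,0,0,0,0]]]';python3 -m pendant '[[[0,0,0.0025,0,0,0,0],[0,0,0,0,0,0,0]]]'; python3 -c "
from h import *
plan(ramp(0,.06,.022),X,-N)"
```

```text
t: 32.65
tcp_pos: [0.6297, 0.0673, 0.112]
tool_rot: [0.721, 0.671, 0.129, -0.117]
force: [0.2, -0.6, 0.2]
finger_gap: 0.37
gripper_force: 30.2
t: 32.85
tcp_pos: [0.6304, 0.0678, 0.1106]
tool_rot: [0.721, 0.671, 0.129, -0.116]
force: [0.8, -0.5, -0.4]
finger_gap: 0.368
gripper_force: 30.2
t: 33.05
tcp_pos: [0.6303, 0.0686, 0.1085]
tool_rot: [0.721, 0.671, 0.129, -0.116]
force: [-0.2, -0.2, -0.3]
finger_gap: 0.367
gripper_force: 30.2
q6 -0.42 turn [ 0.05 -0.    0.01] shift [-0.0007 -0.0022  0.0033] t 33.0 mm [-0.5 -1.8  2.6]
```

```bash
python3 -m pendant '[[[0,0,0.0025,0,0,0,0],[0,0,0,0,0,0,0]]]';python3 -m pendant '[[[0,0,0.001,0,0,0,0],[0,0,0,0,0,0,0]]]'
```

```text
t: 33.25
tcp_pos: [0.6305, 0.0693, 0.1065]
tool_rot: [0.721, 0.671, 0.129, -0.116]
force: [-0.8, 0.2, -1.5]
finger_gap: 0.372
gripper_force: 30.2
t: 33.45
tcp_pos: [0.6305, 0.0693, 0.1064]
tool_rot: [0.721, 0.671, 0.129, -0.116]
force: [-1.8, -1.4, 4.1]
finger_gap: 0.366
gripper_force: 30.8
```

```bash
python3 -m pendant '[[[0,0,0,0,0,0,1],[0,0,0,0,0,0,1],[0,0,0,0,0,0,1],[0,0,0,0,0,0,1],[0,0,0,0,0,0,1],[0,0,-0.03,0,0,0,1],[0,0,-0.04,0,0,0,1],[0,0,-0.05,0,0,0,1],[0,0,-0.03,0,0,0,1],[0,0,0,0,0,0,1],[0,0,0,0,0,0,1],[0,0,0,0,0,0,1],[0,0,0,0,0,0,1],[0,0,0,0,0,0,1],[0,0,0,0,0,0,1]]]'
python3 - <<'E'
from h import *
s=snap('top');print(onramp(cloud(s)));s=snap('scene');print(onramp(cloud(s)));s=snap('wrist','w7.png')
E
```

```text
t: 34.95
tcp_pos: [0.6265, 0.029, 0.2177]
tool_rot: [0.721, 0.671, 0.129, -0.117]
force: [-0.3, -0.5, 0.3]
finger_gap: 1.0
gripper_force: 0.0
(np.int64(173), ((1.2148513793945312, 62.53546905517578), (31.757831573486328, 32.066287994384766), 89.2859878540039))
(np.int64(152), ((3.1267824172973633, 61.118839263916016), (34.11021423339844, 32.544063568115234), 0.41402608156204224))
```

View pics/w7.png

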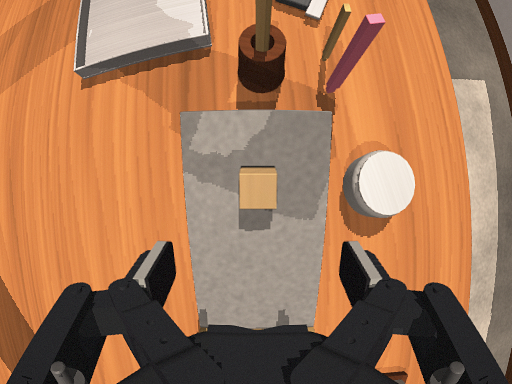

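The small block holds too, at deck y ≈ +62, pixel (258,187). It goes in the wooden tray.

```bash
python3 - <<'E'
from h import *
plan(ramp(.0015,.0618,.020),X,-N)
E
python3 -m pendant '[[[0.0014,0.0004,0.045,0.05,0,0,1],[0,0,0.045,0,0,0,1],[0,0,0.036,0,0,0,1],[0,0,0.026,0,0,0,1],[0,0,0,0,0,0,1],[0,0,0,0,0,0,0],[0,0,0,0,0,0,0],[0,0,0,0,0,0,0],[0,0,0,0,0,0,0],[0,0,0,0,0,0,0],[0,0,0,0,0,0,0],[0,0,0,0,0,0,0],[0,0,0,0,0,0,0],[0,0,-0.02,0,0,0,0],[0,0,-0.04,0,0,0,0],[0,0,-0.04,0,0,0,0],[0,0,-0.04,0,0,0,0],[0,0,-0.03,0,0,0,0],[0,0,0,0,0,0,0]]]'
python3 - <<'E'
from h import *
plan((.525,-.375,.10),(.998,-.056,0))
E
```

```text
q6 -0.38 turn [ 0.05 -0.    0.01] shift [0.0016 0.0006 0.1519] t 35.1 mm [  1.3   0.5 121.5]
t: 37.0
tcp_pos: [0.6291, 0.0229, 0.2368]
tool_rot: [0.721, 0.671, 0.129, -0.115]
force: [0.9, -0.4, -0.1]
finger_gap: 0.364
gripper_force: 30.0
q6 -0.37 turn [ 0.09 -2.89 -0.12] shift [-0.5039 -0.1021  0.171 ] t 37.0 mm [-403.1  -81.7  136.8]
```

```bash
python3 -m pendant '[[[0,0,0,0.03,-0.96,-0.04,0],[0,0,0,0.03,-0.96,-0.04,0],[0,0,0,0.03,-0.97,-0.04,0],[-0.0458,-0.0093,0,0,0,0,0],[-0.0458,-0.0093,0,0,0,0,0],[-0.0458,-0.0093,0,0,0,0,0],[-0.0458,-0.0093,0,0,0,0,0],[-0.0458,-0.0093,0,0,0,0,0],[-0.0458,-0.0093,0.01,0,0,0,0],[-0.0458,-0.0093,0.015,0,0,0,0],[-0.0458,-0.0093,0.015,0,0,0,0],[-0.0458,-0.0093,0.02,0,0,0,0],[-0.0458,-0.0093,0.02,0,0,0,0],[-0.0458,-0.0093,0.02,0,0,0,0],[0,0,0.035,0,0,0,0],[0,0,0.035,0,0,0,0],[0,0,0,0,0,0,0],[0,0,0,0,0,0,0]]]'
python3 - <<'E'
from h import *
plan((.525,-.375,.033),(.998,-.056,0))
E
```

```text
t: 38.8
tcp_pos: [0.5218, -0.372, 0.0952]
tool_rot: [0.726, 0.688, -0.002, -0.005]
force: [-0.4, -0.1, -0.0]
finger_gap: 0.369
gripper_force: 29.9
q6 -0.74 turn [-0.08 -0.04  0.01] shift [-0.0035  0.0042  0.0777] t 38.8 mm [-2.8  3.4 62.2]
```

```bash
python3 -m pendant '[[[-0.002,0.0022,0.035,-0.08,-0.04,0,0],[-0.0015,0.002,0.02,0,0,0,0],[0,0,0.015,0,0,0,0],[0,0,0.0077,0,0,0,0],[0,0,0,0,0,0,0]]]';python3 -m pendant '[[[0,0,0.004,0,0,0,0],[0,0,0,0,0,0,0]]]';python3 -m pendant '[[[0,0,0.003,0,0,0,0],[0,0,0,0,0,0,0]]]'
```

```text
t: 39.3
tcp_pos: [0.5252, -0.3754, 0.0333]
tool_rot: [0.726, 0.688, -0.0, 0.001]
force: [0.3, -0.1, -0.9]
finger_gap: 0.369
gripper_force: 30.0
t: 39.5
tcp_pos: [0.5256, -0.376, 0.031]
tool_rot: [0.726, 0.688, -0.0, 0.002]
force: [-0.1, -0.6, 0.6]
finger_gap: 0.368
gripper_force: 30.0
t: 39.7
tcp_pos: [0.5254, -0.3759, 0.0284]
tool_rot: [0.726, 0.688, -0.0, 0.001]
force: [0.1, 0.3, -0.2]
finger_gap: 0.37
gripper_force: 30.0
```

```bash
python3 -m pendant '[[[0,0,0.002,0,0,0,0],[0,0,0,0,0,0,0],[0,0,0,0,0,0,0.6],[0,0,0,0,0,0,0.6],[0,0,0,0,0,0,0.6],[0,0,0,0,0,0,0.6],[0,0,-0.03,0,0,0,0.6],[0,0,-0.05,0,0,0,0.6],[0,0,-0.05,0,0,0,1],[0,0,-0.05,0,0,0,1],[0,0,-0.05,0,0,0,1],[0,0,-0.05,0,0,0,1],[0,0,-0.05,0,0,0,1],[0,0,0,0,0,0,1]]]'
python3 - <<'E'
from h import *
for n in('top','scene'):
    s=snap(n);w=cloud(s)
    m=(w[...,2]>.09)&(w[...,2]<.2)&(abs(w[...,0]-.645)<.03)&(abs(w[...,1]-.225)<.03)
    p=w[m];print(n,len(p))
    for a,b in((.09,.11),(.11,.13),(.13,.15),(.15,.17),(.17,.19)):
        k=p[(p[:,2]>a)&(p[:,2]<b)]
        if len(k): print(len(k),k.mean(0).round(4),(k.max(0)-k.min(0)).round(3))
    m=(w[...,2]>.05)&(w[...,2]<.2)&(abs(w[...,0]-.70)<.06)&(w[...,1]>.15)&(w[...,1]<.3)&~m
    p=w[m]
    if len(p): print('others',len(p),p[p[:,0]>.68].mean(0) if (p[:,0]>.68).any() else '',p.max(0),p.min(0))
print(monitor.sense()['q'])
plan((.645,.36,.30),(1,0,0),(0,0,-1))
E
```

```text
t: 41.1
tcp_pos: [0.5274, -0.3776, 0.2979]
tool_rot: [0.726, 0.688, 0.0, 0.008]
force: [0.4, 0.3, -0.6]
finger_gap: 0.999
gripper_force: 0.0
top 83
10 [0.6425 0.2252 0.1007] [0.008 0.009 0.016]
11 [0.643  0.2249 0.1203] [0.008 0.014 0.016]
13 [0.6421 0.2258 0.1405] [0.007 0.017 0.018]
13 [0.6432 0.2245 0.1602] [0.008 0.01  0.019]
36 [0.6458 0.2299 0.1781] [0.015 0.016 0.01 ]
others 368 [0.73259612 0.2146356  0.11577696] [0.74393132 0.25568588 0.17309226] [0.64003174 0.19418515 0.05087563]
scene 203
38 [0.6519 0.2292 0.0998] [0.009 0.017 0.019]
41 [0.6521 0.2293 0.12  ] [0.011 0.019 0.019]
43 [0.6525 0.2294 0.1405] [0.009 0.018 0.019]
44 [0.6521 0.229  0.1604] [0.01  0.017 0.019]
37 [0.6502 0.2298 0.1758] [0.015 0.016 0.01 ]
others 659 [0.74041288 0.21407613 0.10994916] [0.74770763 0.25639026 0.17352951] [0.64000006 0.19336551 0.05014692]
[-7.93381905e-01  5.08963084e-01  1.32791493e+00 -3.22914382e-04
  1.29937203e+00 -7.38789979e-01]
q6 -0.74 turn [ 0.03  0.03 -0.45] shift [ 0.9193  0.1498 -0.0101] t 41.2 mm [735.5 119.9  -8.1]
```

```bash
python3 - <<'E'
from h import *
plan((.58,.36,.30),(.89,.45,0),(0,0,-1))
E
```

```text
q6 -0.74 turn [ 0.02  0.04 -4.36] shift [ 0.7895  0.476  -0.0101] t 41.2 mm [631.6 380.8  -8.1]
```

```bash
python3 -m pendant '[[[0,0,0,0.02,0.04,-0.88,0.6],[0,0,0,0,0,-0.87,0.6],[0,0,0,0,0,-0.87,0.6],[0,0,0,0,0,-0.87,0.6],[0,0,0,0,0,-0.87,0.6],[0,0,0,0,0,0,0.6]]]'
python3 -m pendant '[[[0.0464,0.028,0,0,0,0,0.6],[0.0464,0.028,0,0,0,0,0.6],[0.0464,0.028,0,0,0,0,0.6],[0.0464,0.028,0,0,0,0,0.6],[0.0464,0.028,0,0,0,0,0.6],[0.0464,0.028,0,0,0,0,0.6],[0.0464,0.028,0,0,0,0,0.6],[0.0464,0.028,0,0,0,0,0.6],[0.0464,0.028,0,0,0,0,0.6],[0.0464,0.028,0,0,0,0,0.6],[0.0464,0.028,0,0,0,0,0.6],[0.0464,0.028,0,0,0,0,0.6],[0.0464,0.028,0,0,0,0,0.6],[0.0464,0.028,0,0,0,0,0.6],[0.0464,0.028,0,0,0,0,0.6],[0.0464,0.028,0,0,0,0,0.6],[0.0464,0.028,0,0,0,0,0.6],[0,0,0,0,0,0,0.6]]]'
python3 - <<'E'
from h import *
print(monitor.sense()['q'].round(2))
plan((.60,.32,.30),(.89,.45,0),(.45,-.89,0))
E
```

```text
t: 41.8
tcp_pos: [0.5241, -0.3744, 0.2882]
tool_rot: [0.524, 0.852, 0.002, -0.003]
force: [-0.5, 0.0, -0.2]
finger_gap: 0.597
gripper_force: 0.0
t: 43.6
tcp_pos: [0.5784, 0.365, 0.2905]
tool_rot: [0.522, 0.853, 0.001, -0.002]
force: [0.2, 0.2, 0.1]
finger_gap: 0.599
gripper_force: 0.0
[ 0.4   0.57  1.22  0.01  1.35 -0.08]
q6 -0.08 turn [  0.02 -13.13   0.03] shift [-0.0119 -0.0013  0.0624] t 43.6 mm [-9.5 -1.  49.9]
```

Tilt partway to see which way joint 4 goes.

```bash
python3 -m pendant '[[[0,0,0,0,-0.9,0,0.6],[0,0,0,0,-0.9,0,0.6],[0,0,0,0,-0.9,0,0.6],[0,0,0,0,-0.9,0,0.6],[0,0,0,0,-0.9,0,0.6],[0,0,0,0,-0.9,0,0.6],[0,0,0,0,0,0,0.6]]]'
python3 - <<'E'
from h import *
print(monitor.sense()['q'].round(2))
plan((.60,.32,.30),(.89,.45,0),(.45,-.89,0))
E
```

```text
t: 44.3
tcp_pos: [0.5773, 0.3605, 0.2887]
tool_rot: [0.495, 0.809, -0.168, 0.269]
force: [-0.1, 0.8, -0.5]
finger_gap: 0.596
gripper_force: 0.0
[ 0.64  0.67  1.19 -0.64  1.45  0.3 ]
q6 0.3 turn [-0.01 -7.71  0.05] shift [-0.0142  0.0024  0.058 ] t 44.3 mm [-11.3   2.   46.4]
```

```bash
python3 -m pendant '[[[0,0,0,0,-0.92,0,0.6],[0,0,0,0,-0.92,0,0.6],[0,0,0,0,-0.92,0,0.6],[0,0,0,0,-0.92,0,0.6],[0,0,0,0,-0.92,0,0.6],[0,0,0,0,-0.92,0,0.6],[0,0,0,0,0,0,0.6]]]'
python3 - <<'E'
from h import *
print(monitor.sense()['q'].round(2))
c=np.cos(np.radians(15));zd=np.array([.451*c,-.892*c,-.259])
g=np.array([.6465,.229,.135])-zd*.006
plan(g-zd*.08,(.892,.451,0),zd);plan(g,(.892,.451,0),zd)
E
```

```text
t: 45.0
tcp_pos: [0.5789, 0.3585, 0.2879]
tool_rot: [0.414, 0.677, -0.321, 0.516]
force: [0.2, -1.3, -0.5]
finger_gap: 0.601
gripper_force: 0.0
[ 0.78  0.89  1.17 -1.19  1.71  0.55]
q6 0.55 turn [-0.02 -0.01  0.06] shift [0.1373 0.0024 0.1185] t 45.0 mm [109.8   1.9  94.8]
q6 0.55 turn [-0.02 -0.01  0.06] shift [0.1373 0.0024 0.2184] t 45.0 mm [109.8   1.9 174.7]
```

```bash
python3 -m pendant '[[[0.0275,0.0005,0.02,0,0,0.06,0.6],[0.0275,0.0005,0.02,0,0,0,0.6],[0.0275,0.0005,0.02,0,0,0,0.6],[0.0275,0.0005,0.028,0,0,0,0.6],[0.0275,0.0005,0.03,0,0,0,0.6],[0,0,0,0,0,0,0.6],[0,0,0,0,0,0,0.6]]]'
python3 - <<'E'
from h import *
print(monitor.sense()['q'].round(2))
c=np.cos(np.radians(15));zd=np.array([.451*c,-.892*c,-.259])
g=np.array([.6465,.229,.135])-zd*.006
plan(g,(.892,.451,0),zd); snap('wrist','w8.png')
E
```

```text
t: 45.7
tcp_pos: [0.611, 0.3042, 0.1628]
tool_rot: [0.419, 0.674, -0.317, 0.519]
force: [0.2, 0.1, 1.2]
finger_gap: 0.598
gripper_force: 0.0
[ 0.69  1.03  1.25 -1.23  1.56  0.75]
q6 0.75 turn [-0.01 -0.02 -0.08] shift [ 0.0066 -0.0028  0.1019] t 45.7 mm [ 5.3 -2.2 81.5]
```

View pics/w8.png

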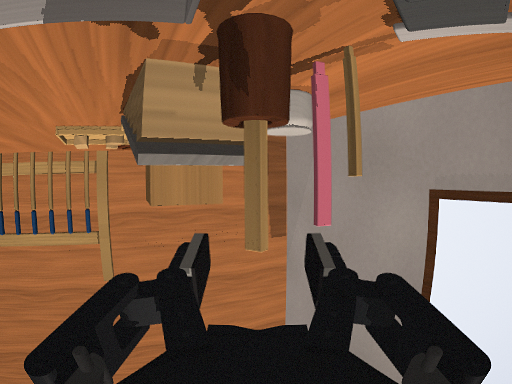

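The pencil at (257,190) is midway between the fingers at (195,265) and (318,265), and the pink one at (320,150) is clear. Move in, grip and pull up; tool −x is roughly up.

```bash
python3 -m pendant '[[[0.0033,-0.0014,0.03,0,0,-0.08,0.6],[0.0033,-0.0014,0.03,0,0,0,0.6],[0,0,0.025,0,0,0,0.6],[0,0,0.0169,0,0,0,0.6],[0,0,0,0,0,0,0.6],[0,0,0,0,0,0,0],[0,0,0,0,0,0,0],[0,0,0,0,0,0,0],[0,0,0,0,0,0,0],[0,0,0,0,0,0,0],[0,0,0,0,0,0,0],[0,0,0,0,0,0,0],[0,0,0,0,0,0,0],[0,0,0,0,0,0,0]]]' 50
python3 - <<'E'
from h import *
c=np.cos(np.radians(15));zd=np.array([.451*c,-.892*c,-.259])
p=monitor.sense()['tcp_pos']
plan(p+[0,0,.13],(.892,.451,0),zd)
E
```

```text
t: 47.15
tcp_pos: [0.6435, 0.2353, 0.136]
tool_rot: [0.415, 0.676, -0.319, 0.518]
force: [0.4, 0.7, 2.4]
finger_gap: 0.181
gripper_force: 48.8
q6 0.8 turn [ 0.01 -0.    0.01] shift [-0.157   0.     -0.0421] t 47.1 mm [-125.6    0.   -33.7]
```

```bash
python3 -m pendant '[[[-0.008,0,-0.0021,0,0,0,0],[-0.02,0,-0.0054,0,0,0,0],[-0.025,0,-0.0067,0,0,0,0],[-0.025,0,-0.0067,0,0,0,0],[-0.025,0,-0.0067,0,0,0,0],[-0.027,0,-0.0072,0,0,0,0],[-0.027,0,-0.0072,0,0,0,0],[0,0,0,0,0,0,0],[0,0,0,0,0,0,0]]]' 50
python3 - <<'E'
from h import *
snap('wrist','w9.png')
s=snap('scene');w=cloud(s)
m=(w[...,2]>.105)&(w[...,2]<.24)&(abs(w[...,0]-.645)<.03)&(abs(w[...,1]-.228)<.04)
p=w[m]
for z in np.arange(.105,.24,.02):
    k=p[(p[:,2]>z)&(p[:,2]<z+.02)]
    if len(k):print(len(k),k.mean(0).round(3),(k.max(0)-k.min(0)).round(3))
E
```

```text
t: 48.05
tcp_pos: [0.6434, 0.235, 0.2662]
tool_rot: [0.416, 0.677, -0.318, 0.518]
force: [-0.7, -0.7, -1.4]
finger_gap: 0.179
gripper_force: 48.8
11 [0.651 0.228 0.141] [0.006 0.01  0.007]
36 [0.652 0.227 0.156] [0.01  0.016 0.019]
45 [0.652 0.227 0.175] [0.008 0.017 0.02 ]
51 [0.652 0.228 0.195] [0.01  0.018 0.02 ]
49 [0.652 0.227 0.215] [0.01  0.016 0.019]
39 [0.652 0.227 0.232] [0.01  0.017 0.014]
```

View pics/w9.png

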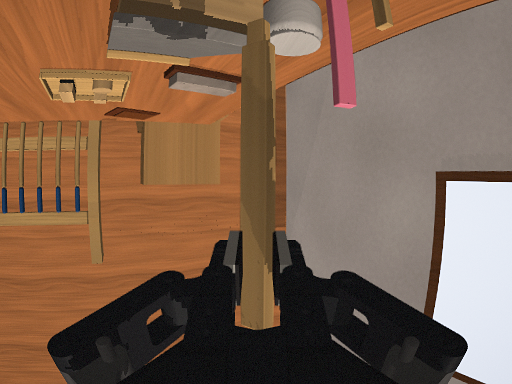

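The pencil is out and hanging straight, with its lower end at z ≈ 0.137 and the grip 127 mm above it. Turn the tool so the pencil lies level.

```bash
python3 -m pendant '[[[0,0,0,0,0.94,0,0],[0,0,0,0,0.94,0,0],[0,0,0,0,0.94,0,0],[0,0,0,0,0.94,0,0],[0,0,0,0,0.94,0,0],[0,0,0,0,0.94,0,0],[0,0,0,0,0.94,0,0],[0,0,0,0,0.94,0,0],[0,0,0,0,0.94,0,0],[0,0,0,0,0.94,0,0],[0,0,0,0,0.94,0,0],[0,0,0,0,0.94,0,0],[0,0,0,0,0,0,0],[0,0,0,0,0,0,0]]]' 50
cat >> h.py <<'E'
def lay(z):
    a=np.radians(143.4);d=np.array([np.cos(a),np.sin(a),0]);s,c=np.sin(np.radians(15)),np.cos(np.radians(15))
    g=np.array([.474,.358,0])-.042*d; plan((g[0],g[1],z),(-d[1],d[0],0),(s*d[0],s*d[1],-c))
E
python3 - <<'E'
from h import *
print(monitor.sense()['q'].round(2)); lay(.12)
E
```

```text
t: 49.55
tcp_pos: [0.6431, 0.2343, 0.2639]
tool_rot: [0.524, 0.852, 0.01, -0.02]
force: [0.3, -0.2, -0.8]
finger_gap: 0.184
gripper_force: 48.8
[ 0.17  0.6   1.24  0.04  1.32 -0.31]
q6 -0.31 turn [ 0.55  1.77 -3.84] shift [ 0.1558 -0.0019  0.228 ] t 49.5 mm [124.6  -1.5 182.4]
```

```bash
python3 -m pendant '[[[0,0,0,0.14,0.44,-0.96,0],[0,0,0,0.14,0.44,-0.96,0],[0,0,0,0.14,0.44,-0.96,0],[0,0,0,0.13,0.45,-0.96,0],[0.03,0,0.01,0,0,0,0],[0.04,0,0.02,0,0,0,0],[0.04,0,0.03,0,0,0,0],[0.0258,0,0.04,0,0,0,0],[0.02,0,0.045,0,0,0,0],[0,-0.0019,0.045,0,0,0,0],[0,0,0.038,0,0,0,0],[0,0,0,0,0,0,0],[0,0,0,0,0,0,0]]]' 50
python3 - <<'E'
from h import *
lay(.028); snap('top','t10.png')
E
```

```text
t: 50.85
tcp_pos: [0.5075, 0.3348, 0.1214]
tool_rot: [0.309, 0.942, 0.042, -0.124]
force: [0.2, 0.2, 0.0]
finger_gap: 0.182
gripper_force: 48.9
q6 -0.76 turn [ 0.01 -0.    0.04] shift [-0.0318 -0.0017  0.1123] t 50.9 mm [-25.4  -1.4  89.8]
```

View pics/t10.png

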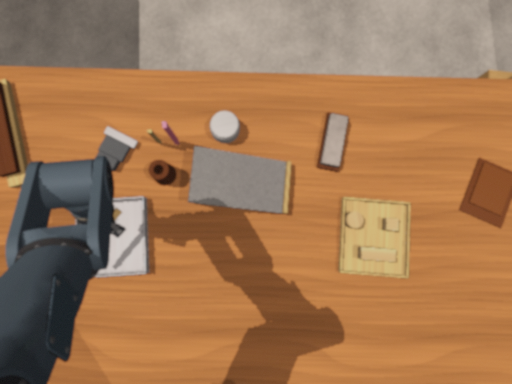

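All three blocks are in the wooden tray, and the pencil's shadow shows it over the steel tray. Lower and release.

```bash
python3 -m pendant '[[[-0.0106,-0.0008,0.036,0,0,0.04,0],[-0.0106,-0.0009,0.036,0,0,0,0],[-0.0071,0,0.025,0,0,0,0],[-0.0035,0,0.0153,0,0,0,0],[0,0,0,0,0,0,0],[0,0,0,0,0,0,0]]]' 50
python3 -c "
from h import *
lay(.022)"
```

```text
t: 51.5
tcp_pos: [0.5098, 0.3326, 0.0295]
tool_rot: [0.312, 0.941, 0.043, -0.123]
force: [0.4, -0.5, -0.4]
finger_gap: 0.177
gripper_force: 48.9
q6 -0.81 turn [ 0.04  0.01 -0.02] shift [-0.0001 -0.0012  0.0097] t 51.5 mm [-0.1 -0.9  7.7]
```

```bash
python3 -m pendant '[[[-0.0015,0,0.0055,0,0,0,0],[0,0,0,0,0,0,0],[0,0,0,0,0,0,0]]]' 20
python3 -m pendant '[[[0,0,0,0,0,0,0.3],[0,0,0,0,0,0,0.4],[0,0,0,0,0,0,0.5],[0,0,0,0,0,0,0.5],[0,0,-0.02,0,0,0,0.5],[0,0,-0.04,0,0,0,0.5],[0,0,-0.05,0,0,0,0.5],[0,0,-0.05,0,0,0,0.5],[0,0,-0.05,0,0,0,0.5],[-0.05,0,0,0,0,0,0.5],[-0.06,0,0,0,0,0,0.5],[-0.06,0,0,0,0,0,0.5],[-0.06,0,0,0,0,0,0.5],[-0.06,0,0,0,0,0,0.5],[0,0,0,0,0,0,0.5]]]'
python3 - <<'E'
from h import *
s=snap('top');cv2.imwrite('pics/t11.png',cv2.resize(s['pixels'][110:290,60:420,::-1],None,fx=2.2,fy=2.2,interpolation=cv2.INTER_CUBIC))
E
```

```text
t: 51.8
tcp_pos: [0.5089, 0.3324, 0.0243]
tool_rot: [0.312, 0.941, 0.043, -0.123]
force: [0.7, 0.1, -0.5]
finger_gap: 0.18
gripper_force: 48.9
t: 53.3
tcp_pos: [0.727, 0.1658, 0.1238]
tool_rot: [0.316, 0.94, 0.042, -0.122]
force: [-0.3, 0.6, 0.1]
finger_gap: 0.495
gripper_force: 0.0
```

View pics/t11.png

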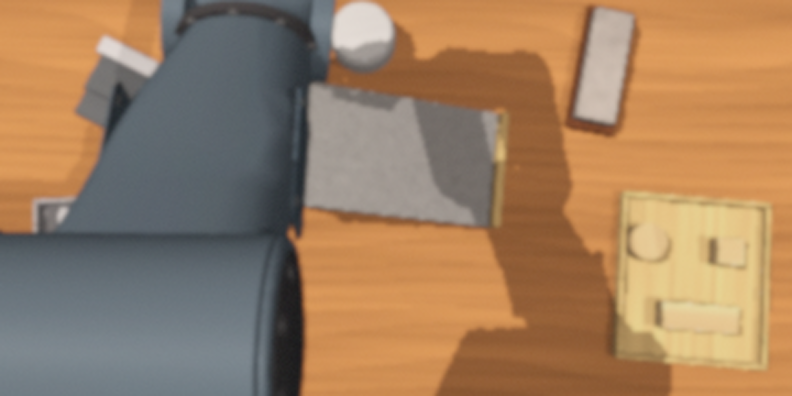

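That retreat ran low past the holder and the look-alikes, which was careless. I've used all 14 views, so I'll check by numbers: pink and yellow pencils, tin, and the pencil in the tray.

```bash
cat > chk.py <<'E'
from h import *
def pts(n):
    s=snap(n);return cloud(s),s['pixels'].astype(int)
for n in('scene','top'):
    w,p=pts(n);r,g,b=p[...,0],p[...,1],p[...,2]
    m=(r-g>45)&(b-g>5)&(w[...,0]>.4);q=w[m]
    if len(q): print(n,'pink',len(q),q.min(0).round(3),q.max(0).round(3))
    m=(abs(w[...,0]-.72)<.05)&(abs(w[...,1]-.235)<.07)&(w[...,2]>.03);q=w[m];
    if len(q): print(n,'upright near',len(q),q.min(0).round(3),q.max(0).round(3))
    m=(abs(w[...,0]-.474)<.08)&(abs(w[...,1]-.358)<.07)&(w[...,2]>.0095)&(w[...,2]<.03);q=w[m]
    if len(q)>5: print(n,'intray',len(q),cv2.minAreaRect((q[:,:2]*1000).astype(np.float32)),q.mean(0).round(3))
    m=(abs(w[...,2]-.055)<.008)&(abs(w[...,0]-.78)<.1)&(abs(w[...,1]-.06)<.09)&(p.min(-1)>110);q=w[m]
    if len(q): print(n,'tin',len(q),q.mean(0).round(3))
st=monitor.sense();print(st['t'],st['tcp_pos'].round(3),st['force'].round(1))
E
python3 - <<'E'
from h import *
import h
# compare with the t=0 images first
for n in('scene0','top0'):
    im=cv2.imread('pics/%s.png'%n)[:,:,::-1].astype(int);r,g,b=im[...,0],im[...,1],im[...,2]
    v,u=np.where((r-g>45)&(b-g>5));print(n,len(v),u.min() if len(u) else'',u.max() if len(u) else'',v.min() if len(u) else '',v.max() if len(u) else '')
E
python3 chk.py
```

```text
scene0 28 348 353 217 222
top0 63 163 177 122 142
scene pink 275 [0.742 0.115 0.006] [0.871 0.198 0.087]
scene upright near 690 [0.67  0.165 0.03 ] [0.77  0.254 0.488]
scene intray 266 ((494.055419921875, 379.0819396972656), (61.557769775390625, 169.11508178710938), 52.776187896728516) [0.486 0.358 0.013]
scene tin 651 [0.786 0.075 0.054]
top pink 55 [0.862 0.094 0.002] [0.894 0.111 0.014]
top upright near 528 [0.671 0.165 0.285] [0.77  0.183 0.49 ]
top tin 614 [0.774 0.068 0.055]
53.45 [0.722 0.172 0.126] [-0.2 -0.3  0.6]
```

The pink look-alike was tipped over. Lift straight up, retreat clear, then measure everything against the start.

```bash
python3 -m pendant '[[[0.005,0,-0.02,0,0,0,0.5],[0.013,0,-0.048,0,0,0,0.5],[0.013,0,-0.048,0,0,0,0.5],[0.013,0,-0.048,0,0,0,0.5],[0.013,0,-0.048,0,0,0,0.5],[0,0,0,0,0,0,0.5]]]'
python3 - <<'E'
from h import *
plan((.45,-.10,.32),(0.56,.83,0)); 
E
```

```text
t: 54.05
tcp_pos: [0.7243, 0.1737, 0.313]
tool_rot: [0.311, 0.942, 0.045, -0.116]
force: [0.8, -0.2, 0.0]
finger_gap: 0.499
gripper_force: 0.0
q6 -0.9 turn [ 0.16 -2.07 -0.36] shift [ 0.0929 -0.4754 -0.0088] t 54.0 mm [  74.3 -380.4   -7. ]
```

```bash
python3 -m pendant '[[[0,0,0,0.08,-0.9,-0.15,0.5],[0,0,0,0.08,-0.9,-0.15,0.5],[0.01,-0.05,0,0,-0.27,-0.06,0.5],[0.01,-0.05,0,0,0,0,0.5],[0.01,-0.05,0,0,0,0,0.5],[0.01,-0.05,0,0,0,0,0.5],[0.01,-0.05,0,0,0,0,0.5],[0.01,-0.05,0,0,0,0,0.5],[0.01,-0.05,0,0,0,0,0.5],[0.01,-0.05,0,0,0,0,0.5],[0.01,-0.05,0,0,0,0,0.5],[0,0,0,0,0,0,0.5],[0,0,0,0,0,0,0.5]]]'
cat > cmp.py <<'E'
from h import *
def cen(w,name,x,y,rx,ry,zl,zh):
    m=(abs(w[...,0]-x)<rx)&(abs(w[...,1]-y)<ry)&(w[...,2]>zl)&(w[...,2]<zh);q=w[m]
    if len(q)>8:
        r=cv2.minAreaRect((q[:,:2]*1000).astype(np.float32));print(name,len(q),[np.round(a,0) for a in r],'z',np.percentile(q[:,2],[5,95]).round(3))
    else: print(name,len(q))
for n in('top','scene'):
    s=snap(n);w=cloud(s);print(n)
    cen(w,'pencil/tray',.474,.358,.085,.075,.0105,.04)
    cen(w,'tin',.775,.07,.06,.06,.045,.065)
    cen(w,'stone',.70,-.22,.12,.08,.028,.045);cen(w,'axe',.71,.36,.09,.08,.017,.035)
    cen(w,'keep',.491,-.337,.085,.075,.028,.045);cen(w,'high near',.73,.22,.06,.06,.02,.3)
    p=s['pixels'].astype(int);m=(p[...,0]-p[...,1]>45)&(p[...,2]-p[...,1]>5)&(w[...,0]>.4);q=w[m]
    if len(q):print('pink',len(q),q.min(0).round(3),q.max(0).round(3),onramp(w))
E
python3 cmp.py
python3 - <<'E'
import cv2,numpy as np
a=cv2.imread('pics/top0.png').astype(int);s=np.load('/tmp/top.npz')['pixels'][:,:,::-1].astype(int)
for n,(u0,u1,v0,v1) in dict(tin=(208,242,108,144),stone=(314,352,108,174),axe=(92,140,124,172)).items():
    print(n,abs(a-s)[v0:v1,u0:u1].mean().round(2), (abs(a-s).sum(-1)[v0:v1,u0:u1]>90).sum())
E
```

```text
t: 55.35
tcp_pos: [0.4601, -0.085, 0.308]
tool_rot: [0.294, 0.956, -0.003, -0.007]
force: [0.5, 0.5, 0.2]
finger_gap: 0.501
gripper_force: 0.0
top
pencil/tray 397 [array([465., 347.]), array([ 56., 170.]), np.float64(52.0)] z [0.011 0.017]
tin 628 [array([775.,  70.]), array([74., 74.]), np.float64(49.0)] z [0.048 0.058]
stone 932 [array([ 748., -227.]), array([ 48., 140.]), np.float64(79.0)] z [0.033 0.039]
axe 876 [array([707., 371.]), array([ 94., 102.]), np.float64(65.0)] z [0.017 0.028]
keep 374 [array([ 532., -326.]), array([129.,  42.]), np.float64(88.0)] z [0.034 0.039]
high near 87 [array([703., 241.]), array([72., 15.]), np.float64(17.0)] z [0.031 0.121]
pink 332 [ 0.765  0.078 -0.   ] [0.908 0.176 0.016] 0
scene
pencil/tray 244 [array([476., 337.]), array([132., 153.]), np.float64(79.0)] z [0.011 0.016]
tin 762 [array([779.,  70.]), array([71., 72.]), np.float64(49.0)] z [0.048 0.056]
stone 1095 [array([ 750., -227.]), array([ 49., 141.]), np.float64(79.0)] z [0.031 0.037]
axe 847 [array([711., 371.]), array([ 90., 106.]), np.float64(64.0)] z [0.017 0.027]
keep 621 [array([ 492., -323.]), array([133., 121.]), np.float64(82.0)] z [0.03  0.037]
high near 358 [array([705., 234.]), array([74., 36.]), np.float64(6.0)] z [0.024 0.118]
pink 434 [0.766 0.079 0.004] [0.908 0.18  0.013] 0
tin 8.69 0
stone 8.06 0
axe 7.93 0
```

```bash
python3 - <<'E'
from h import *
for n in('top','scene'):
    w=cloud(dict(np.load('/tmp/%s.npz'%n)));print(n)
    for nm,(x,y,rx,ry,zl,zh) in dict(keep=(.491,-.337,.11,.1,.027,.045),pencil=(.474,.358,.092,.083,.0115,.03),bench=(.55,.0,.3,.75,.027,.034)).items():
        m=((abs(w[...,0]-x)<rx)&(abs(w[...,1]-y)<ry)&(w[...,2]>zl)&(w[...,2]<zh)).astype(np.uint8)
        k,l=cv2.connectedComponents(m)
        for i in range(1,k):
            q=w[l==i]
            if len(q)>60:
                r=cv2.minAreaRect((q[:,:2]*1000).astype(np.float32));print(nm,len(q),q.mean(0).round(3),[np.round(a,0) for a in r])
    print('hidden keep px', ((abs(w[...,0]-.47)<.2)&(abs(w[...,1]+.337)<.2)&(w[...,2]>.08)).sum())
E
```

```text
top
keep 240 [ 0.535 -0.277  0.036] [array([ 534., -277.]), array([42., 43.]), np.float64(2.0)]
keep 166 [ 0.525 -0.374  0.036] [array([ 525., -375.]), array([32., 32.]), np.float64(86.0)]
pencil 375 [0.478 0.361 0.014] [array([477., 363.]), array([ 17., 170.]), np.float64(52.0)]
pencil 71 [0.409 0.438 0.021] [array([410., 439.]), array([55.,  4.]), np.float64(4.0)]
bench 62 [0.692 0.628 0.031] [array([693., 629.]), array([116.,   5.]), np.float64(17.0)]
bench 364 [ 0.618 -0.074  0.03 ] [array([619., -73.]), array([ 32., 139.]), np.float64(88.0)]
bench 89 [0.404 0.439 0.031] [array([405., 439.]), array([81., 15.]), np.float64(13.0)]
hidden keep px 210
scene
keep 323 [ 0.45  -0.337  0.034] [array([ 448., -338.]), array([91., 37.]), np.float64(84.0)]
keep 137 [ 0.528 -0.375  0.033] [array([ 526., -376.]), array([34., 38.]), np.float64(88.0)]
keep 199 [ 0.538 -0.277  0.033] [array([ 537., -278.]), array([44., 43.]), np.float64(48.0)]
pencil 86 [0.385 0.303 0.02 ] [array([384., 310.]), array([ 7., 69.]), np.float64(3.0)]
pencil 195 [0.487 0.357 0.014] [array([486., 358.]), array([ 16., 158.]), np.float64(53.0)]
bench 214 [0.469 0.296 0.03 ] [array([480., 329.]), array([202., 125.]), np.float64(4.0)]
bench 228 [0.497 0.422 0.03 ] [array([474., 390.]), array([204., 117.]), np.float64(5.0)]
bench 186 [ 0.45  -0.336  0.032] [array([ 448., -338.]), array([91., 36.]), np.float64(85.0)]
bench 89 [ 0.529 -0.375  0.032] [array([ 525., -376.]), array([34., 36.]), np.float64(88.0)]
bench 107 [ 0.54  -0.277  0.032] [array([ 537., -277.]), array([42., 43.]), np.float64(51.0)]
bench 169 [ 0.623 -0.1    0.031] [array([ 620., -100.]), array([ 13., 138.]), np.float64(86.0)]
bench 339 [ 0.625 -0.068  0.03 ] [array([621., -66.]), array([ 36., 143.]), np.float64(88.0)]
bench 469 [ 0.757 -0.225  0.032] [array([ 750., -227.]), array([ 49., 140.]), np.float64(79.0)]
hidden keep px 41
```

The blocks lie flat in the wooden tray, the pencil (17 × 170) lies flat in the steel tray, and the ramp is empty. The tin, stone and axe haven't moved.

```bash
python3 -c "
from station import job
print(job.sign_off())"
```

```text
the job is handed in; nothing more can be done
None
```

The job is handed in: the long, round and small blocks all held on the ramp and are in the wooden tray, the pencil lies flat in the steel tray, and the tin, stone and axe head stayed put, but my retreat knocked over the pink look-alike pencil, which now lies on the bench near the tin.

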